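# Stir the wooden beads in the dye pan and weigh them down

### The job

Get the pan of wooden beads ready for dyeing. Take the stirring rod from its dish, put its foot down in the gap between the beads and stir the beads for at least three full turns anticlockwise (seen from above), about midway between the pan's centre and its wall and with the foot close to the bottom so that it pushes the beads about, and stand the rod upright in its dish again. Then lift the cast weight out of its mould and lower it, without dropping it, into the pan so that it lies centrally, fin up, on the beads; keep every bead in the pan and leave the jar, mug and brush where they are.

Things in the scene. Friction and masses are not known exactly. Their poses are not given: they have to be found in the camera images.
- pan: round steel pan with two small loop handles, fixed to the bench; inside radius 85 mm (about 83 mm at its flattest), rim 60 mm above the bench, outside radius 89 mm (113 mm over each handle). Origin under its centre on the bench; z up. At first the beads lie in a rough arc 36 to 50 mm from its centre, with a gap on its -x side where the foot can go down
- pan_in (a point): centre of the pan's inner floor, 5 mm above the bench; axes as the pan's
- pan_q0 (a point): point on the pan's inner floor 42 mm from its centre towards the pan's +x
- pan_q1 (a point): the same, towards the pan's +y
- pan_q2 (a point): the same, towards the pan's -x (in the gap that is free of beads at first)
- pan_q3 (a point): the same, towards the pan's -y
- stirrer: wooden stirring rod, 160 mm long, standing upright in the dish: round shaft 18 mm in diameter with a thicker round foot, 26 mm in diameter and 28 mm high (then a cone up to 34 mm), flat underneath. Origin at the centre of the foot's underside; z up along the shaft
- stirrer_grip (a point): point on the shaft's axis 120 mm above the foot's underside, a good place to grip from above (40 mm below the top)
- dish: round shallow white drip dish, fixed; inside radius about 46 mm at the floor, inner floor 5 mm above the bench, rim 14 mm high, 112 mm across. Origin under its centre on the bench
- mould: square aluminium mould block, 176 x 176 x 24 mm, fixed, with an open round cavity 142 mm across and 14 mm deep. Origin under its centre on the bench
- mould_in (a point): centre of the cavity's floor, 10 mm above the bench
- weight: pale plaster-coloured cast weight lying in the mould: disc 136 mm across, 15 mm thick, with an upright grip fin across its middle, 70 mm long (along its x), 16 mm thick (along its y), its top 65 mm above the disc's underside; 0.2 to 0.4 kg. Origin at the centre of the disc's underside; z up
- weight_grip (a point): middle of the fin, 42 mm above the disc's underside, where it is pinched from above across its 16 mm
- jar: bystander: closed amber glass jar, 68 mm across, 95 mm high, beyond the work; origin under its centre
- mug: bystander: mug, 80 mm across, 85 mm high, beyond the work; origin under its centre
- brush: bystander: hand brush about 170 mm long lying on the bench between the robot and the work
- bead0: chunky round wooden bead, 24 mm in diameter, 20 mm between the flats at its hole ends, in the pan; origin at its centre
- bead1: chunky round wooden bead, 24 mm in diameter, 20 mm between the flats at its hole ends, in the pan; origin at its centre
- bead2: chunky round wooden bead, 24 mm in diameter, 20 mm between the flats at its hole ends, in the pan; origin at its centre
- bead3: chunky round wooden bead, 24 mm in diameter, 20 mm between the flats at its hole ends, in the pan; origin at its centre
- bead4: chunky round wooden bead, 24 mm in diameter, 20 mm between the flats at its hole ends, in the pan; origin at its centre
- bead5: chunky round wooden bead, 24 mm in diameter, 20 mm between the flats at its hole ends, in the pan; origin at its centre
- bead6: chunky round wooden bead, 24 mm in diameter, 20 mm between the flats at its hole ends, in the pan; origin at its centre
- bead7: chunky round wooden bead, 24 mm in diameter, 20 mm between the flats at its hole ends, in the pan; origin at its centre

How it is judged:
On the way, in this order (a step that is already met when the one before it is completed fails the run):
1. turn 1: the stirrer's foot, under 20 mm above the pan floor, passes within 28 mm of pan_q0 (horizontal distance between stirrer and pan_q0 below 0.028 m and z of stirrer in the frame of pan_in between -0.005 and 0.02 m).
2. turn 1: the stirrer's foot, under 20 mm above the pan floor, passes within 28 mm of pan_q1 (horizontal distance between stirrer and pan_q1 below 0.028 m and z of stirrer in the frame of pan_in between -0.005 and 0.02 m).
3. turn 1: the stirrer's foot, under 20 mm above the pan floor, passes within 28 mm of pan_q2 (horizontal distance between stirrer and pan_q2 below 0.028 m and z of stirrer in the frame of pan_in between -0.005 and 0.02 m).
4. turn 1: the stirrer's foot, under 20 mm above the pan floor, passes within 28 mm of pan_q3 (horizontal distance between stirrer and pan_q3 below 0.028 m and z of stirrer in the frame of pan_in between -0.005 and 0.02 m).
5. turn 2: the stirrer's foot, under 20 mm above the pan floor, passes within 28 mm of pan_q0 (all of step 1).
6. turn 2: the stirrer's foot, under 20 mm above the pan floor, passes within 28 mm of pan_q1 (all of step 2).
7. turn 2: the stirrer's foot, under 20 mm above the pan floor, passes within 28 mm of pan_q2 (all of step 3).
8. turn 2: the stirrer's foot, under 20 mm above the pan floor, passes within 28 mm of pan_q3, one bead of each group (0,1,2) (3,4) (5,6,7) being over 20 mm from its start (all of step 4 and distance of any of bead0, bead1, bead2 from where it was at the start of the episode above 0.02 m and distance of any of bead3, bead4 from where it was at the start of the episode above 0.02 m and distance of any of bead5, bead6, bead7 from where it was at the start of the episode above 0.02 m).
9. the stirrer stands upright in its dish again, let go (horizontal distance between stirrer and dish below 0.04 m and z of stirrer in the frame of dish below 0.012 m and angle between stirrer's own z axis and vertical below 0.12 rad and linear speed of stirrer below 0.03 m/s and contact force between the fingers and stirrer below 0.05 N), for 0.2 s.
10. the cast weight is lifted out of the mould (z of weight in the frame of mould_in above 0.03 m), for 0.05 s.
At the end, for the whole second after the job is handed in: Weight in the pan on the beads, fin up (tilt < 0.4 rad, within 30 mm of the pan axis, underside 6 to 34 mm above the pan floor); stirrer upright in its dish (tilt < 0.12 rad, within 40 mm of its centre); all eight beads in the pan; both let go and at rest (all of step 9 and horizontal distance between weight and pan_in below 0.03 m and z of weight in the frame of pan_in between 0.006 and 0.034 m and angle between weight's own z axis and vertical below 0.4 rad and linear speed of weight below 0.03 m/s and horizontal distance between each of bead0, bead1, bead2, bead3, bead4, bead5, bead6, bead7 and pan_in below 0.085 m and z of each of bead0, bead1, bead2, bead3, bead4, bead5, bead6, bead7 in the frame of pan_in below 0.05 m and contact force between the fingers and weight below 0.05 N); the robot touches nothing.
It fails at once if the jar is shifted by more than 30 mm (distance of jar from where it was at the start of the episode above 0.03 m).
It fails at once if the mug is shifted by more than 30 mm (distance of mug from where it was at the start of the episode above 0.03 m).
It fails at once if the brush is shifted by more than 30 mm (distance of brush from where it was at the start of the episode above 0.03 m).
It fails at once if the weight is dropped into the pan (faster than 0.6 m/s at the pan) (horizontal distance between weight and pan_in below 0.06 m and z of weight in the frame of pan_in below 0.08 m and linear speed of weight above 0.6 m/s).
It also fails if it takes over 72 s, if anything falls off the work surface, if the arm or the gripper's body presses on something with over 40 N, if the wrist force passes 120 N, or if a joint passes its speed limit or range.

### The arm

A 7-joint arm with a two-finger parallel gripper is mounted at the origin on the work surface. World frame = base frame: x ahead of the robot, y to its left, z up, the work surface at z = 0. Lengths are in m, angles in rad, forces in N, time in s.
With the tool pointing down it reaches from about 0.425 to 0.925 m from the base axis. Payload 6.8 kg.
Tool frame: the origin (TCP) lies midway between the tips of the shut fingers; the grasp point (between the pads) lies r.grip_point_offset behind it (r.grip_point_offset is the distance from the TCP to the grasp point, in m); z points along the fingers, y is the direction in which the jaws open and shut (so a half turn about z gives the same grasp; the last joint's range is limited). The gripper opens to 85 mm and grips with 20 to 120 N. Pads are 22 mm wide; open, the fingers measure 114 mm over their backs; the gripper's body (76 mm by 85 mm) begins 54 mm behind the grasp point. The pads swing forward as they close: fully open they stand 13 mm farther back than shut.
Start: joints at [-1.292, 0.477, 0.022, 1.555, -0.011, 1.109, -0.083], TCP at [0.255, 0.625, 0.231] pointing down, gripper open.
Joint ranges: [-2.96, 2.96], [-0.34, 2.1], [-1.41, 1.46], [0.24, 2.44], [-1.37, 4.51], [0.17, 1.92], [-2.96, 2.96]. Speed limits (rad/s): [2.39, 2.39, 3.14, 3.14, 3.14, 3.14, 3.14].

### API

Orientations are given as a rotation vector (axis times angle).
In Python, from bench import r gives the robot as it stands. The module is installed in compiled form; this text tells all that it offers.
- The arm moves only by the tool play_rows, never from a script. Its argument "deltas" is a list of rows, each a list of 3 entries, a list of its own where there are three numbers: the finger opening in mm, from 0 to 85.4, then the shift along the tool's x, y, z in mm, then the turn, a rotation vector about the tool's x, y, z in rad. A call has 1 to 8 rows; each row is the pose to reach, as a shift and turn from the pose measured when the call began, along the tool's axes at that moment; what a row does not reach only later rows make up. A row lasts 1/8 s, in which the tool goes at most 62.5 mm and 10.7 degrees, less where a joint would pass 70% of its speed; a pose out of reach is approached as far as the arm can. A call with a gripper value outside its range is refused whole. The fingers move at their own pace and stop on an object; "squeeze" is the grip in N (left out, the last holds). Time passes only in rows, so rows that repeat a pose let the fingers close. It gives the time, the measured TCP pose, the force and the opening at its end, in the units of the state.
- r.get_obs(): the state, without advancing time (a new reading comes with each control period).
- r.grab_frame(name): name is "scene" or "top" or "wrist"; returns (picture, depth): 420x560x3 uint8, red, green, blue; 420x560 float32, m along the optical axis (not along the pixel's ray), 0 where there is no reading.
- r.camera_model(name): a dict with "mtx" (3x3 intrinsics, pixels), "rvec" (rotation vector, rad) and "tvec" (3), from world to camera coordinates, as OpenCV has them; the wrist camera has in their place "T_tool_cam" (4x4, takes a point from camera to tool coordinates, whose origin is the TCP and whose axes are the flange's). Camera axes: x right, y down, z forward; pixel columns grow to the right and rows downward; lengths in m; the calibration is good to about 2 mm. A picture is of the moment at which its call begins: read the wrist's pose just before it. camera_model takes no time and is no camera call.
- r.hand_in(): hands the job in, once; it reports no verdict.
The state is a dict: "clock": time; "joints": joint angles; "qvel": joint speeds; "tau": joint torques, N m; "tcp_pos": TCP position; "orientation": TCP orientation; "contact_force": force on the tool from outside, world axes, zero at the start; "moment": the same for the moment, N m; "grip_width": finger opening in m.
Only numpy, scipy, OpenCV 4.12 (cv2) and the standard library are available. Lean on these libraries where they do the work, as an engineer would, in place of code of your own. Each camera call takes 0.05 s, during which the arm holds its last target. There are 200 camera calls.

## Working session

There is one attempt and no reset: what is moved stays moved. The work goes in short steps, Python scripts to look and compute and a tool call to move; the robot and the scene stay as the last step left them, time stands still between calls to the robot, and variables do not carry over. Pictures are saved under pics/ and viewed, about 8 in all and at most 12, crops included, and the job is handed in when it is done.

Besides the shell and the picture viewer there is one more tool, called after "Call:" by a JSON object that holds its "method" and its "body", one argument or row to a line. play_rows: Moves the arm, as the interface text tells. Its arguments: {"type":"object","properties":{"deltas":{"type":"array"},"squeeze":{"type":"number"}},"required":["deltas"]}

```bash
mkdir -p pics; cat > h.py <<'E'
import numpy as np, cv2
from scipy.spatial.transform import Rotation as R
from bench import r
def snap(n,f):
    p,d=r.grab_frame(n); cv2.imwrite('pics/'+f+'.png',p[:,:,::-1]); np.save('pics/'+f+'.npy',d); return p,d
def world(n,d,T=None):
    m=r.camera_model(n); K=np.array(m['mtx']); v,u=np.mgrid[:d.shape[0],:d.shape[1]]
    P=np.stack([(u-K[0,2])/K[0,0]*d,(v-K[1,2])/K[1,1]*d,d],-1)
    if T is not None: return P@T[:3,:3].T+T[:3,3]
    Rm=R.from_rotvec(np.ravel(m['rvec'])).as_matrix(); return (P-np.ravel(m['tvec']))@Rm
E
python3 - <<'E'
from h import *
o=r.get_obs(); print({k:np.round(v,3) for k,v in o.items()}, r.grip_point_offset)
print(np.round(R.from_rotvec(o['orientation']).as_matrix(),3))
a,d=snap('top','top0'); b,e=snap('scene','scene0')
for n in('top','scene'):
    m=r.camera_model(n); print(n,np.round(m['mtx'],1).tolist(),m['rvec'],m['tvec'])
E
```

```text
{'clock': np.float64(0.0), 'joints': array([-1.292,  0.478,  0.022,  1.556, -0.012,  1.109, -0.083]), 'qvel': array([ 0.   , -0.   , -0.001, -0.001, -0.001, -0.   , -0.001]), 'tau': array([-0.0000e+00, -5.9644e+01,  1.6080e+00, -2.8119e+01,  1.2000e-02,
        9.0000e-03, -0.0000e+00]), 'tcp_pos': array([0.254, 0.625, 0.23 ]), 'orientation': array([-6.040e-01, -3.083e+00,  3.000e-03]), 'contact_force': array([0.115, 0.198, 0.063]), 'moment': array([ 0.013, -0.005, -0.014]), 'grip_width': np.float64(0.086)} 0.0187
[[-0.926  0.377 -0.001]
 [ 0.377  0.926 -0.002]
 [-0.    -0.002 -1.   ]]
top [[383.0, 0.0, 284.8], [0.0, 383.0, 211.2], [0.0, 0.0, 1.0]] [ 2.13975272 -2.18431297  0.11746606] [-0.00138609  0.57782991  0.93048063]
scene [[461.1, 0.0, 270.4], [0.0, 461.1, 212.9], [0.0, 0.0, 1.0]] [ 1.02632289  2.47414341 -1.00049426] [ 0.40674585 -0.18141258  1.29849511]
```

View pics/top0.png

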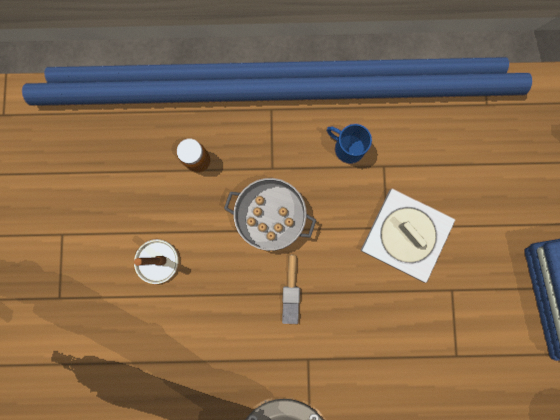

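View pics/scene0.png

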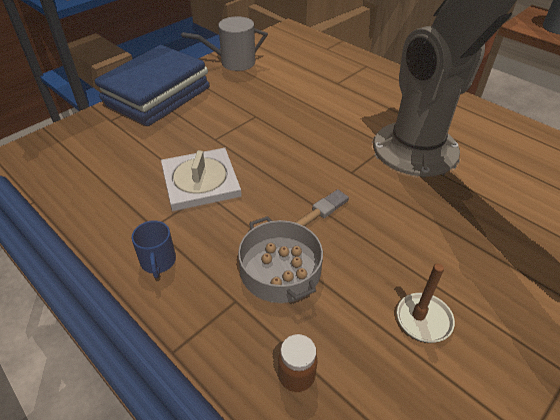

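The top view shows the pan at px (270,215) with its gap towards up-right, the dish and rod at (157,262), the mould and weight at (408,236), the brush at (291,290), the jar at (193,155) and the mug at (352,143). Up in the image is roughly +x. Next I'll get metric positions.

```bash
python3 - <<'E'
from h import *
d=np.load('pics/top0.npy'); W=world('top',d); p=cv2.imread('pics/top0.png')
def circ(P):
    A=np.c_[2*P[:,:2],np.ones(len(P))]; s=np.linalg.lstsq(A,(P[:,:2]**2).sum(1),rcond=None)[0]
    return s[:2],np.sqrt(s[2]+s[0]**2+s[1]**2)
def box(u0,v0,u1,v1,z0,z1):
    B=W[v0:v1,u0:u1].reshape(-1,3); return B[(B[:,2]>z0)&(B[:,2]<z1)]
print('table z',np.median(W[320:340,400:440,2]))
P=box(220,170,325,260,.052,.068); c,rr=circ(P)
for i in range(6):
    e=abs(np.hypot(*(P[:,:2]-c).T)-rr); P=P[e<max(.006,np.percentile(e,85))]; c,rr=circ(P)
print('pan',c,rr,len(P),np.median(P[:,2]))
H=box(215,170,330,260,.02,.07); q=H[np.hypot(*(H[:,:2]-c).T)>.098]; an=np.degrees(np.arctan2(*(q[:,:2]-c).T[::-1])); print('handle ang',np.mean(an[an>0]),np.mean(an[an<0]),len(an), np.median(q[:,2]))
for u,v in [(260,200),(257,211),(251,221),(262,227),(270,236),(278,227),(289,222),(282,211)]:
    x=W[v-2:v+3,u-2:u+3].reshape(-1,3).mean(0); e=x[:2]-c; print('bead',np.round(x,3),round(np.hypot(*e),3),round(np.degrees(np.arctan2(e[1],e[0]))))
S=box(125,235,185,290,.03,.3)
for a in range(20,180,20):
    t=S[(S[:,2]>a/1e3)&(S[:,2]<a/1e3+.02)]; print(a,len(t),np.round(t.mean(0),4) if len(t) else '')
D=box(125,235,185,290,.011,.018);c2,r2=circ(D);print('dish',c2,r2,len(D))
hsv=cv2.cvtColor(p,cv2.COLOR_BGR2HSV)
m=((hsv[...,1]<70)&(hsv[...,2]>150)).astype(np.uint8); m[:, :350]=0; m[:180]=0;m[290:]=0;m[:,470:]=0
B=box(355,180,465,290,.019,.028); print('mould',cv2.minAreaRect((B[:,:2]*1000).astype(np.float32)),len(B))
B=box(380,205,440,265,.005,.032); 
F=box(380,205,440,265,.065,.085); print('fin top',F.mean(0),cv2.minAreaRect((F[:,:2]*1000).astype(np.float32)),len(F), np.median(F[:,2]))
E2=F[:,:2]-F[:,:2].mean(0); print('fin axis',np.linalg.svd(E2,full_matrices=False)[2][0])
B=box(360,190,460,280,.02,.03)
print(np.round(W[236,[372,385,392,430,437,446],2],3))
cr=cv2.resize(p[160:280,200:340],None,fx=4,fy=4,interpolation=2); cv2.imwrite('pics/crop1.png',cr)
E
```

```text
table z -0.00048244164774310623
pan [0.56884521 0.02449961] 0.08635723761991297 414 0.059470884288931936
handle ang 70.31575209360147 -112.72685966744933 185 0.05049940370394093
bead [0.609 0.049 0.024] 0.047 32
bead [0.58  0.057 0.025] 0.035 70
bead [0.555 0.073 0.025] 0.05 106
bead [0.54  0.045 0.025] 0.036 145
bead [0.516 0.025 0.025] 0.052 179
bead [0.539 0.005 0.024] 0.036 -146
bead [ 0.551 -0.023  0.026] 0.051 -111
bead [ 0.579 -0.006  0.024] 0.033 -71
20 40 [0.4618 0.2993 0.0358]
40 18 [0.4607 0.2975 0.0502]
60 20 [0.4608 0.2974 0.0704]
80 20 [0.461  0.2972 0.0897]
100 24 [0.4603 0.2976 0.1105]
120 23 [0.4613 0.2974 0.1305]
140 27 [0.4606 0.2975 0.1495]
160 57 [0.4611 0.3031 0.1644]
dish [0.45867782 0.3171775 ] 0.052183373711627117 227
mould ((512.652587890625, -322.7308654785156), (177.13433837890625, 176.75054931640625), 62.07307815551758) 4363
fin top [ 0.5116963  -0.32118893  0.07369784] ((512.294921875, -321.8188781738281), (68.89990997314453, 16.283052444458008), 38.82022476196289) 216 0.07401953831687985
fin axis [-0.77472628 -0.63229675]
[0.023 0.022 0.025 0.025 0.023 0.025]
```

View pics/crop1.png

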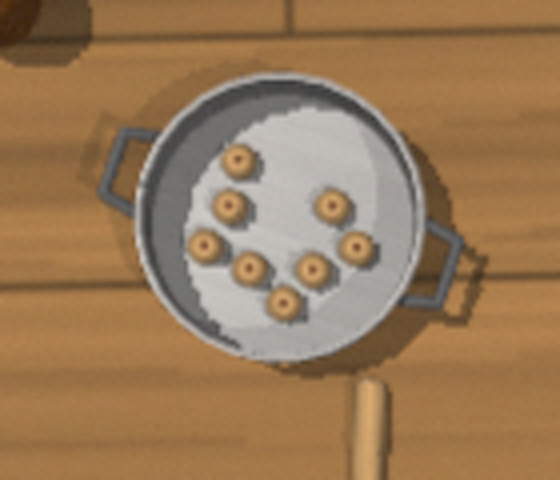

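Pan centre is about (0.569, 0.0245). The handles put its -x gap at about -21°, which agrees with the beads. The rod axis is near (0.461, 0.305) and the weight at (0.512, -0.322), with its fin at 39°. I'm moving above the rod and turning the tool so that tool x is world +y and tool y is world +x.

Call:
{"method": "play_rows", "body": {
  "deltas": [
    [85,[-45,-31,-4],[0,0,0.169]],
    [85,[-90,-62,-8],[0,0,0.338]],
    [85,[-135,-94,-12],[0,0,0.508]],
    [85,[-180,-125,-16],[0,0,0.677]],
    [85,[-225,-156,-20],[0,0,0.846]],
    [85,[-270,-187,-24],[0,0,1.016]],
    [85,[-312,-218,-28],[0,0,1.185]],
    [85,[-312,-218,-28],[0,0,1.185]]
  ],
  "squeeze": 80
}}

```text
clock: 1.1
tcp_pos: [0.4638, 0.3002, 0.2592]
orientation: [2.231, 2.208, -0.002]
contact_force: [-1.1, 0.5, 0.3]
grip_width: 0.0849
```

```bash
python3 - <<'E'
from h import *
o=r.get_obs(); T=np.eye(4); T[:3,:3]=R.from_rotvec(o['orientation']).as_matrix(); T[:3,3]=o['tcp_pos']
print(np.round(o['tcp_pos'],4),np.round(T[:3,:3],3).tolist(),np.round(o['joints'],3),np.round(o['qvel'],2),o['clock'])
p,d=snap('wrist','wr0'); T=T@np.array(r.camera_model('wrist')['T_tool_cam']); W=world('wrist',d,T)
ok=d>0
def circ(P):
    A=np.c_[2*P[:,:2],np.ones(len(P))]; s=np.linalg.lstsq(A,(P[:,:2]**2).sum(1),rcond=None)[0]
    return s[:2],np.sqrt(s[2]+s[0]**2+s[1]**2)
near=ok&(np.hypot(W[...,0]-.461,W[...,1]-.31)<.075)
for a,b in((.160,.172),(.10,.13),(.06,.08),(.01,.032)):
    P=W[near&(W[...,2]>a)&(W[...,2]<b)]; print(a,len(P),P.mean(0) if len(P) else '',circ(P) if len(P)>10 else '', P.min(0) if len(P) else '',P.max(0) if len(P) else '')
E
```

```text
[0.4638 0.3002 0.2592] [[0.011, 1.0, 0.001], [1.0, -0.011, -0.003], [-0.003, 0.001, -1.0]] [-1.003  0.255  0.38   1.839 -0.104  1.068 -0.595] [-0.04  0.01 -0.09 -0.01 -0.03 -0.    0.02] 1.1
0.16 490 [0.46136267 0.3030132  0.16490215] (array([0.461347  , 0.30273186]), np.float64(0.006228058085751871)) [0.45301679 0.2936273  0.16007722] [0.46996776 0.3109902  0.16717201]
0.1 146 [0.46177753 0.30906238 0.11606386] (array([0.46139434, 0.30202852]), np.float64(0.008750228901108888)) [0.45260652 0.30064569 0.10013813] [0.47031076 0.31115324 0.12999579]
0.06 67 [0.46182377 0.30892465 0.07048683] (array([0.46148315, 0.30192626]), np.float64(0.008771538330387161)) [0.45285661 0.30156961 0.06095114] [0.47030236 0.31079779 0.07980185]
0.01 1527 [0.45914667 0.31876285 0.0137435 ] (array([0.4592172 , 0.31459415]), np.float64(0.05146910496362226)) [0.40418809 0.26088978 0.01000211] [0.51414782 0.36909898 0.03185079]
```

View pics/wr0.png

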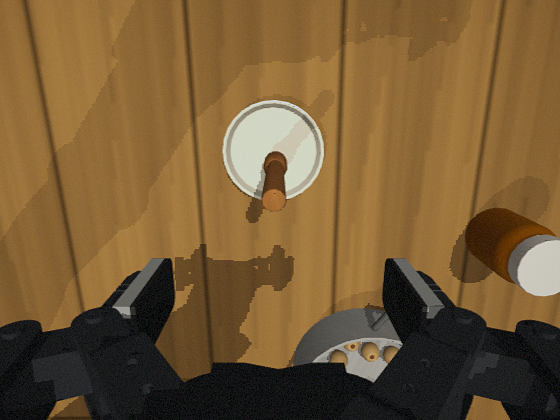

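The rod axis is at (0.4614, 0.302) with its top at z = 0.165, as expected. It shows at px (274,200), midway between the fingers. I'll go down and grip it.

Call:
{"method": "play_rows", "body": {
  "deltas": [
    [85,[2,-2.4,40],[0,0,-0.01]],
    [85,[2,-2.4,85],[0,0,-0.01]],
    [85,[2,-2.4,125],[0,0,-0.01]],
    [85,[2,-2.4,153],[0,0,-0.01]],
    [85,[2,-2.4,153],[0,0,-0.01]],
    [85,[2,-2.4,153],[0,0,-0.01]]
  ]
}}

```text
clock: 1.9
tcp_pos: [0.4598, 0.3059, 0.1067]
orientation: [2.213, 2.228, -0.001]
contact_force: [0.2, -0.1, 0.2]
grip_width: 0.085
```

Call:
{"method": "play_rows", "body": {
  "deltas": [
    [0,[0,0,0],[0,0,0]],
    [0,[0,0,0],[0,0,0]],
    [0,[0,0,0],[0,0,0]],
    [0,[0,0,0],[0,0,0]],
    [0,[0,0,0],[0,0,0]],
    [0,[0,0,0],[0,0,0]],
    [0,[0,0,0],[0,0,0]],
    [0,[0,0,0],[0,0,0]]
  ],
  "squeeze": 80
}}

```text
clock: 2.9
tcp_pos: [0.4602, 0.3061, 0.1071]
orientation: [2.213, 2.228, 0.001]
contact_force: [-0.9, 0.0, 5.4]
grip_width: 0.0163
```

Call:
{"method": "play_rows", "body": {
  "deltas": [
    [0,[0,0,-25],[0,0,0]],
    [0,[0,0,-60],[0,0,0]],
    [0,[0,0,-95],[0,0,0]],
    [0,[0,0,-105],[0,0,0]],
    [0,[0,0,-105],[0,0,0]]
  ]
}}

```text
clock: 3.52
tcp_pos: [0.4599, 0.3061, 0.2118]
orientation: [2.213, 2.228, 0.001]
contact_force: [-0.4, -0.9, -1.3]
grip_width: 0.0162
```

Call:
{"method": "play_rows", "body": {
  "deltas": [
    [0,[-30,15,0],[0,0,0]],
    [0,[-75,38,0],[0,0,0]],
    [0,[-120,61,0],[0,0,0]],
    [0,[-165,84,0],[0,0,0]],
    [0,[-210,107,0],[0,0,0]],
    [0,[-250,127,0],[0,0,0]],
    [0,[-292,148,0],[0,0,0]],
    [0,[-292,148,0],[0,0,0]]
  ]
}}

```text
clock: 4.53
tcp_pos: [0.6098, 0.0099, 0.2101]
orientation: [2.221, 2.22, -0.005]
contact_force: [-0.0, 0.7, -0.3]
grip_width: 0.0163
```

Call:
{"method": "play_rows", "body": {
  "deltas": [
    [0,[0,0,0],[0,0,0]],
    [0,[0,0,0],[0,0,0]]
  ]
}}

```text
clock: 4.78
tcp_pos: [0.6089, 0.011, 0.209]
orientation: [2.22, 2.223, -0.008]
contact_force: [-0.3, 0.3, -0.4]
grip_width: 0.0162
```

```bash
python3 - <<'E'
from h import *
o=r.get_obs(); print(np.round(o['tcp_pos'],4),np.round(R.from_rotvec(o['orientation']).as_matrix(),3).tolist(),np.round(o['joints'],2))
p,d=snap('scene','sc1'); W=world('scene',d); t=o['tcp_pos']
for a in np.arange(.09,.21,.015):
    k=(d>0)&(np.hypot(W[...,0]-t[0],W[...,1]-t[1])<.03)&(W[...,2]>a)&(W[...,2]<a+.015); P=W[k]
    print(round(a,3),len(P),np.round(P.mean(0),4) if len(P) else '',np.round(P.min(0),4) if len(P) else '')
cv2.imwrite('pics/c2.png',cv2.resize(p[80:320,170:400],None,fx=2.5,fy=2.5,interpolation=2)[:,:,::-1])
E
```

```text
[0.6089 0.011  0.209 ] [[-0.001, 1.0, -0.003], [1.0, 0.001, -0.003], [-0.003, -0.003, -1.0]] [-0.48  0.42  0.47  1.77 -0.22  1.01  0.08]
0.09 0  
0.105 44 [0.6146 0.0147 0.1143] [0.6019 0.0017 0.1078]
0.12 69 [0.6143 0.015  0.1277] [0.5982 0.0028 0.12  ]
0.135 80 [0.6122 0.0123 0.1405] [ 0.598  -0.0045  0.135 ]
0.15 51 [0.6125 0.0123 0.1572] [0.6022 0.0025 0.1503]
0.165 58 [0.612  0.0125 0.1726] [0.6006 0.0027 0.1652]
0.18 49 [0.6127 0.0126 0.1876] [0.6002 0.005  0.1801]
0.195 28 [0.6104 0.0147 0.2008] [0.5979 0.0057 0.1954]
```

View pics/c2.png

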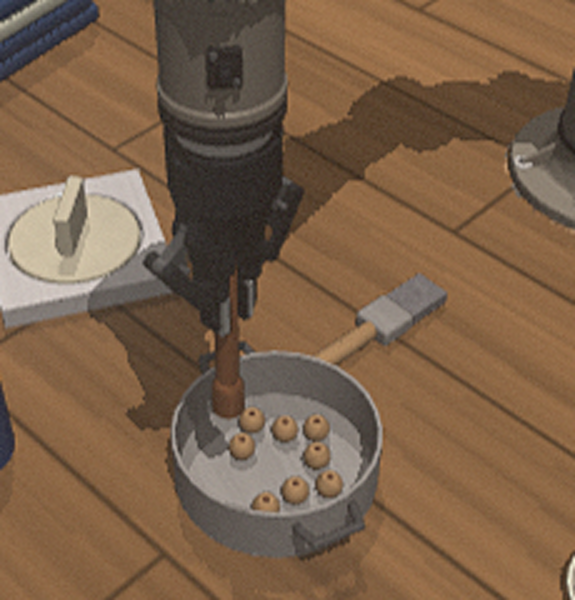

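The rod hangs upright over the gap (foot at crop px (228,400)), and the foot is 102 mm below the TCP. Lowering it to about 7 mm above the pan floor and working out the stirring rows.

Call:
{"method": "play_rows", "body": {
  "deltas": [
    [0,[2.5,-1,30],[0,0,0]],
    [0,[2.5,-1,60],[0,0,0]],
    [0,[2.5,-1,85],[0,0,0]],
    [0,[2.5,-1,95],[0,0,0]],
    [0,[2.5,-1,95],[0,0,0]],
    [0,[2.5,-1,95],[0,0,0]]
  ]
}}

```text
clock: 5.58
tcp_pos: [0.6086, 0.0136, 0.1155]
orientation: [2.219, 2.222, -0.004]
contact_force: [-0.6, -0.5, -1.4]
grip_width: 0.016
```

```bash
python3 - <<'E'
from h import *
o=r.get_obs(); print(np.round(o['tcp_pos'],4),np.round(o['contact_force'],1))
for a in range(-21,339,60):
    t=np.radians(a+np.arange(10,61,10)); a=np.radians(a)
    print([[0,[round(42*(np.sin(x)-np.sin(a)),1),round(42*(np.cos(x)-np.cos(a)),1),0],[0,0,0]] for x in t.tolist()+[t[-1]]])
E
```

```text
[0.6086 0.0136 0.1155] [-0.6 -0.5 -1.4]
[[0, [np.float64(7.0), np.float64(2.0), 0], [0, 0, 0]], [0, [np.float64(14.3), np.float64(2.8), 0], [0, 0, 0]], [0, [np.float64(21.6), np.float64(2.3), 0], [0, 0, 0]], [0, [np.float64(28.7), np.float64(0.5), 0], [0, 0, 0]], [0, [np.float64(35.4), np.float64(-2.5), 0], [0, 0, 0]], [0, [np.float64(41.5), np.float64(-6.6), 0], [0, 0, 0]], [0, [np.float64(41.5), np.float64(-6.6), 0], [0, 0, 0]]]
[[0, [np.float64(5.3), np.float64(-5.1), 0], [0, 0, 0]], [0, [np.float64(9.6), np.float64(-11.0), 0], [0, 0, 0]], [0, [np.float64(12.8), np.float64(-17.6), 0], [0, 0, 0]], [0, [np.float64(14.8), np.float64(-24.6), 0], [0, 0, 0]], [0, [np.float64(15.6), np.float64(-31.9), 0], [0, 0, 0]], [0, [np.float64(15.1), np.float64(-39.2), 0], [0, 0, 0]], [0, [np.float64(15.1), np.float64(-39.2), 0], [0, 0, 0]]]
[[0, [np.float64(-1.8), np.float64(-7.1), 0], [0, 0, 0]], [0, [np.float64(-4.7), np.float64(-13.8), 0], [0, 0, 0]], [0, [np.float64(-8.8), np.float64(-19.9), 0], [0, 0, 0]], [0, [np.float64(-13.9), np.float64(-25.1), 0], [0, 0, 0]], [0, [np.float64(-19.9), np.f
[... 651 characters left out ...]
], [0, 0, 0]], [0, [np.float64(-12.8), np.float64(17.6), 0], [0, 0, 0]], [0, [np.float64(-14.8), np.float64(24.6), 0], [0, 0, 0]], [0, [np.float64(-15.6), np.float64(31.9), 0], [0, 0, 0]], [0, [np.float64(-15.1), np.float64(39.2), 0], [0, 0, 0]], [0, [np.float64(-15.1), np.float64(39.2), 0], [0, 0, 0]]]
[[0, [np.float64(1.8), np.float64(7.1), 0], [0, 0, 0]], [0, [np.float64(4.7), np.float64(13.8), 0], [0, 0, 0]], [0, [np.float64(8.8), np.float64(19.9), 0], [0, 0, 0]], [0, [np.float64(13.9), np.float64(25.1), 0], [0, 0, 0]], [0, [np.float64(19.9), np.float64(29.4), 0], [0, 0, 0]], [0, [np.float64(26.4), np.float64(32.6), 0], [0, 0, 0]], [0, [np.float64(26.4), np.float64(32.6), 0], [0, 0, 0]]]
```

Call:
{"method": "play_rows", "body": {
  "deltas": [
    [0,[7,2,0],[0,0,0]],
    [0,[14,3,0],[0,0,0]],
    [0,[22,2,0],[0,0,0]],
    [0,[29,0,0],[0,0,0]],
    [0,[35,-2,0],[0,0,0]],
    [0,[41,-7,0],[0,0,0]],
    [0,[41,-7,0],[0,0,0]]
  ]
}}

```text
clock: 6.45
tcp_pos: [0.601, 0.0553, 0.1153]
orientation: [2.218, 2.224, -0.005]
contact_force: [-0.4, -0.1, -1.2]
grip_width: 0.0162
```

Call:
{"method": "play_rows", "body": {
  "deltas": [
    [0,[5,-5,0],[0,0,0]],
    [0,[10,-11,0],[0,0,0]],
    [0,[13,-18,0],[0,0,0]],
    [0,[15,-25,0],[0,0,0]],
    [0,[16,-32,0],[0,0,0]],
    [0,[15,-39,0],[0,0,0]],
    [0,[15,-39,0],[0,0,0]]
  ]
}}

```text
clock: 7.32
tcp_pos: [0.5613, 0.0699, 0.1153]
orientation: [2.218, 2.224, -0.005]
contact_force: [-1.1, 1.0, -0.7]
grip_width: 0.0162
```

Call:
{"method": "play_rows", "body": {
  "deltas": [
    [0,[-2,-7,0],[0,0,0]],
    [0,[-5,-14,0],[0,0,0]],
    [0,[-9,-20,0],[0,0,0]],
    [0,[-14,-25,0],[0,0,0]],
    [0,[-20,-29,0],[0,0,0]],
    [0,[-26,-33,0],[0,0,0]],
    [0,[-26,-33,0],[0,0,0]]
  ]
}}

```text
clock: 8.2
tcp_pos: [0.528, 0.043, 0.1154]
orientation: [2.22, 2.222, -0.006]
contact_force: [0.5, -1.4, -1.0]
grip_width: 0.016
```

Tracking is within 2 mm and the forces are small. Continuing with a full turn.

Call:
{"method": "play_rows", "body": {
  "deltas": [
    [0,[-7,-1,0],[0,0,0]],
    [0,[-14,-2,0],[0,0,0]],
    [0,[-21,-1,0],[0,0,0]],
    [0,[-28,1,0],[0,0,0]],
    [0,[-35,4,0],[0,0,0]],
    [0,[-41,8,0],[0,0,0]],
    [0,[-41,8,0],[0,0,0]]
  ]
}}

```text
clock: 9.07
tcp_pos: [0.5362, 0.001, 0.1154]
orientation: [2.221, 2.221, -0.007]
contact_force: [-0.1, -0.7, -1.0]
grip_width: 0.0162
```

Call:
{"method": "play_rows", "body": {
  "deltas": [
    [0,[-5,5,0],[0,0,0]],
    [0,[-10,11,0],[0,0,0]],
    [0,[-13,18,0],[0,0,0]],
    [0,[-15,25,0],[0,0,0]],
    [0,[-16,32,0],[0,0,0]],
    [0,[-15,39,0],[0,0,0]],
    [0,[-15,39,0],[0,0,0]]
  ]
}}

```text
clock: 9.95
tcp_pos: [0.5758, -0.0137, 0.1154]
orientation: [2.22, 2.221, -0.006]
contact_force: [-0.2, -0.6, -0.8]
grip_width: 0.0165
```

Call:
{"method": "play_rows", "body": {
  "deltas": [
    [0,[2,7,0],[0,0,0]],
    [0,[5,14,0],[0,0,0]],
    [0,[9,20,0],[0,0,0]],
    [0,[14,25,0],[0,0,0]],
    [0,[20,29,0],[0,0,0]],
    [0,[26,33,0],[0,0,0]],
    [0,[26,33,0],[0,0,0]]
  ]
}}

```text
clock: 10.82
tcp_pos: [0.6091, 0.0133, 0.1151]
orientation: [2.219, 2.222, -0.006]
contact_force: [0.2, 0.6, -1.1]
grip_width: 0.016
```

```bash
python3 - <<'E'
from h import *
o=r.get_obs(); t=o['tcp_pos']; print(np.round(t,4),o['clock'])
p,d=snap('scene','sc2'); W=world('scene',d)
for a in np.arange(.045,.11,.015):
    P=W[(d>0)&(np.hypot(W[...,0]-t[0],W[...,1]-t[1])<.03)&(W[...,2]>a)&(W[...,2]<a+.015)]; print(round(a,3),len(P),np.round(P.mean(0),4) if len(P) else '')
cv2.imwrite('pics/c3.png',cv2.resize(p[140:320,200:360],None,fx=3,fy=3,interpolation=2)[:,:,::-1])
E
```

```text
[0.6091 0.0133 0.1151] 10.825
0.045 52 [0.6126 0.0147 0.0512]
0.06 42 [0.6127 0.0143 0.0679]
0.075 39 [0.6127 0.015  0.0829]
0.09 41 [0.6125 0.0156 0.0972]
0.105 26 [0.6069 0.019  0.114 ]
```

View pics/c3.png

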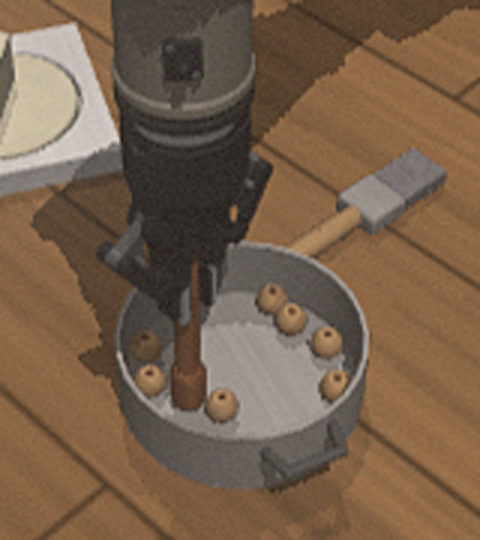

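The rod is upright at crop px (188,390) in the pan. The beads have been pushed along and seven are visible in the pan. Continuing the stir from the gap angle with another turn.

Call:
{"method": "play_rows", "body": {
  "deltas": [
    [0,[7,2,0],[0,0,0]],
    [0,[14,3,0],[0,0,0]],
    [0,[22,2,0],[0,0,0]],
    [0,[29,0,0],[0,0,0]],
    [0,[35,-2,0],[0,0,0]],
    [0,[41,-7,0],[0,0,0]],
    [0,[41,-7,0],[0,0,0]]
  ]
}}

```text
clock: 11.75
tcp_pos: [0.6013, 0.0544, 0.115]
orientation: [2.219, 2.223, -0.006]
contact_force: [0.4, 0.2, -0.8]
grip_width: 0.0162
```

Call:
{"method": "play_rows", "body": {
  "deltas": [
    [0,[5,-5,0],[0,0,0]],
    [0,[10,-11,0],[0,0,0]],
    [0,[13,-18,0],[0,0,0]],
    [0,[15,-25,0],[0,0,0]],
    [0,[16,-32,0],[0,0,0]],
    [0,[15,-39,0],[0,0,0]],
    [0,[15,-39,0],[0,0,0]]
  ]
}}

```text
clock: 12.62
tcp_pos: [0.5616, 0.069, 0.115]
orientation: [2.22, 2.223, -0.007]
contact_force: [0.2, -0.4, 0.1]
grip_width: 0.0162
```

Call:
{"method": "play_rows", "body": {
  "deltas": [
    [0,[-2,-7,0],[0,0,0]],
    [0,[-5,-14,0],[0,0,0]],
    [0,[-9,-20,0],[0,0,0]],
    [0,[-14,-25,0],[0,0,0]],
    [0,[-20,-29,0],[0,0,0]],
    [0,[-26,-33,0],[0,0,0]],
    [0,[-26,-33,0],[0,0,0]]
  ]
}}

```text
clock: 13.5
tcp_pos: [0.5282, 0.0421, 0.1152]
orientation: [-2.221, -2.222, 0.008]
contact_force: [0.3, 0.3, -0.0]
grip_width: 0.0168
```

Call:
{"method": "play_rows", "body": {
  "deltas": [
    [0,[-7,-1,0],[0,0,0]],
    [0,[-14,-2,0],[0,0,0]],
    [0,[-21,-1,0],[0,0,0]],
    [0,[-28,1,0],[0,0,0]],
    [0,[-35,4,0],[0,0,0]],
    [0,[-41,8,0],[0,0,0]],
    [0,[-41,8,0],[0,0,0]]
  ]
}}

```text
clock: 14.38
tcp_pos: [0.5366, 0.0005, 0.1153]
orientation: [2.222, 2.221, -0.008]
contact_force: [-0.6, -0.5, -0.8]
grip_width: 0.016
```

Call:
{"method": "play_rows", "body": {
  "deltas": [
    [0,[-5,5,0],[0,0,0]],
    [0,[-10,11,0],[0,0,0]],
    [0,[-13,18,0],[0,0,0]],
    [0,[-15,25,0],[0,0,0]],
    [0,[-16,32,0],[0,0,0]],
    [0,[-15,39,0],[0,0,0]],
    [0,[-15,39,0],[0,0,0]]
  ]
}}

```text
clock: 15.25
tcp_pos: [0.5762, -0.0142, 0.1152]
orientation: [2.221, 2.221, -0.007]
contact_force: [-0.3, 0.2, -1.2]
grip_width: 0.016
```

Call:
{"method": "play_rows", "body": {
  "deltas": [
    [0,[2,7,0],[0,0,0]],
    [0,[5,14,0],[0,0,0]],
    [0,[9,20,0],[0,0,0]],
    [0,[14,25,0],[0,0,0]],
    [0,[20,29,0],[0,0,0]],
    [0,[26,33,0],[0,0,0]],
    [0,[26,33,0],[0,0,0]]
  ]
}}

```text
clock: 16.12
tcp_pos: [0.6095, 0.0127, 0.115]
orientation: [2.22, 2.222, -0.007]
contact_force: [-0.3, 0.2, -1.5]
grip_width: 0.0161
```

Call:
{"method": "play_rows", "body": {
  "deltas": [
    [0,[8,2,0],[0,0,0]],
    [0,[15,3,0],[0,0,0]],
    [0,[23,2,0],[0,0,0]],
    [0,[30,0,0],[0,0,0]],
    [0,[36,-2,0],[0,0,0]],
    [0,[42,-7,0],[0,0,0]],
    [0,[42,-7,0],[0,0,0]]
  ]
}}

```text
clock: 17.0
tcp_pos: [0.6019, 0.0554, 0.1148]
orientation: [-2.219, -2.224, 0.007]
contact_force: [2.1, 0.8, -1.4]
grip_width: 0.0163
```

Call:
{"method": "play_rows", "body": {
  "deltas": [
    [0,[5,-5,0],[0,0,0]],
    [0,[10,-11,0],[0,0,0]],
    [0,[13,-18,0],[0,0,0]],
    [0,[15,-25,0],[0,0,0]],
    [0,[16,-32,0],[0,0,0]],
    [0,[15,-39,0],[0,0,0]],
    [0,[15,-39,0],[0,0,0]]
  ]
}}

```text
clock: 17.88
tcp_pos: [0.5623, 0.07, 0.1149]
orientation: [-2.219, -2.223, 0.008]
contact_force: [0.5, -0.2, -0.4]
grip_width: 0.0161
```

Call:
{"method": "play_rows", "body": {
  "deltas": [
    [0,[-2,-7,0],[0,0,0]],
    [0,[-5,-14,0],[0,0,0]],
    [0,[-9,-20,0],[0,0,0]],
    [0,[-14,-25,0],[0,0,0]],
    [0,[-20,-29,0],[0,0,0]],
    [0,[-26,-33,0],[0,0,0]],
    [0,[-26,-33,0],[0,0,0]]
  ]
}}

```text
clock: 18.75
tcp_pos: [0.529, 0.0432, 0.1151]
orientation: [-2.22, -2.222, 0.008]
contact_force: [0.5, 0.6, -1.8]
grip_width: 0.0161
```

Call:
{"method": "play_rows", "body": {
  "deltas": [
    [0,[-7,-1,0],[0,0,0]],
    [0,[-14,-2,0],[0,0,0]],
    [0,[-21,-1,0],[0,0,0]],
    [0,[-28,1,0],[0,0,0]],
    [0,[-35,4,0],[0,0,0]],
    [0,[-41,8,0],[0,0,0]],
    [0,[-41,8,0],[0,0,0]]
  ]
}}

```text
clock: 19.62
tcp_pos: [0.5375, 0.0015, 0.1153]
orientation: [2.222, 2.221, -0.008]
contact_force: [0.5, -0.2, -1.1]
grip_width: 0.0159
```

Call:
{"method": "play_rows", "body": {
  "deltas": [
    [0,[-5,5,0],[0,0,0]],
    [0,[-10,11,0],[0,0,0]],
    [0,[-13,18,0],[0,0,0]],
    [0,[-15,25,0],[0,0,0]],
    [0,[-16,32,0],[0,0,0]],
    [0,[-15,39,0],[0,0,0]],
    [0,[-15,39,0],[0,0,0]]
  ]
}}

```text
clock: 20.5
tcp_pos: [0.5771, -0.0132, 0.1151]
orientation: [2.221, 2.221, -0.007]
contact_force: [-0.8, -0.4, -0.5]
grip_width: 0.0161
```

Call:
{"method": "play_rows", "body": {
  "deltas": [
    [0,[2,7,0],[0,0,0]],
    [0,[5,14,0],[0,0,0]],
    [0,[9,20,0],[0,0,0]],
    [0,[14,25,0],[0,0,0]],
    [0,[20,29,0],[0,0,0]],
    [0,[26,33,0],[0,0,0]],
    [0,[26,33,0],[0,0,0]]
  ]
}}

```text
clock: 21.38
tcp_pos: [0.6104, 0.0138, 0.1149]
orientation: [2.22, 2.223, -0.007]
contact_force: [0.5, -0.5, -0.6]
grip_width: 0.0164
```

Call:
{"method": "play_rows", "body": {
  "deltas": [
    [0,[8,2,0],[0,0,0]],
    [0,[15,3,0],[0,0,0]],
    [0,[23,2,0],[0,0,0]],
    [0,[30,0,0],[0,0,0]],
    [0,[36,-2,0],[0,0,0]],
    [0,[42,-7,0],[0,0,0]],
    [0,[42,-7,0],[0,0,0]]
  ]
}}

```text
clock: 22.25
tcp_pos: [0.6027, 0.0565, 0.1147]
orientation: [-2.219, -2.224, 0.007]
contact_force: [-1.0, 1.3, -1.1]
grip_width: 0.0162
```

Call:
{"method": "play_rows", "body": {
  "deltas": [
    [0,[5,-5,0],[0,0,0]],
    [0,[10,-11,0],[0,0,0]],
    [0,[13,-18,0],[0,0,0]],
    [0,[15,-25,0],[0,0,0]],
    [0,[16,-32,0],[0,0,0]],
    [0,[15,-39,0],[0,0,0]],
    [0,[15,-39,0],[0,0,0]]
  ]
}}

```text
clock: 23.12
tcp_pos: [0.5631, 0.0711, 0.1148]
orientation: [-2.219, -2.223, 0.008]
contact_force: [0.4, 0.1, -0.9]
grip_width: 0.0163
```

```bash
python3 - <<'E'
from h import *
o=r.get_obs(); t=o['tcp_pos']; print(np.round(t,4),o['clock'])
p,d=snap('scene','sc3'); cv2.imwrite('pics/c4.png',cv2.resize(p[140:320,200:360],None,fx=3,fy=3,interpolation=2)[:,:,::-1])
E
```

```text
[0.5631 0.0711 0.1148] 23.125
```

View pics/c4.png

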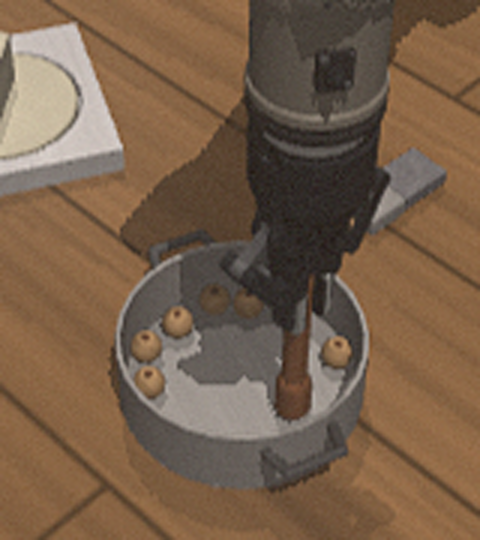

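Beads now lie along the wall: six are visible, at px (178,322), (146,345), (150,381), (215,298), (248,302) and (336,351). The near wall hides the rest. The foot has made 3⅓ turns, so I'm taking the rod back to the dish.

Call:
{"method": "play_rows", "body": {
  "deltas": [
    [0,[0,0,-25],[0,0,0]],
    [0,[0,0,-60],[0,0,0]],
    [0,[0,0,-92],[0,0,0]],
    [0,[0,0,-100],[0,0,0]],
    [0,[0,0,-100],[0,0,0]]
  ]
}}

```text
clock: 23.8
tcp_pos: [0.564, 0.0716, 0.2147]
orientation: [-2.219, -2.224, 0.006]
contact_force: [-0.0, -0.5, -1.1]
grip_width: 0.0161
```

Call:
{"method": "play_rows", "body": {
  "deltas": [
    [0,[30,-12,0],[0,0,0]],
    [0,[70,-30,0],[0,0,0]],
    [0,[115,-48,0],[0,0,0]],
    [0,[160,-67,0],[0,0,0]],
    [0,[200,-84,0],[0,0,0]],
    [0,[230,-97,0],[0,0,0]],
    [0,[245,-103,0],[0,0,0]],
    [0,[245,-103,0],[0,0,0]]
  ]
}}

```text
clock: 24.8
tcp_pos: [0.4599, 0.3165, 0.2133]
orientation: [-2.217, -2.225, 0.009]
contact_force: [0.2, 0.8, -0.9]
grip_width: 0.0161
```

Call:
{"method": "play_rows", "body": {
  "deltas": [
    [0,[0,0,30],[0,0,0]],
    [0,[0,0,60],[0,0,0]],
    [0,[0,0,80],[0,0,0]],
    [0,[0,0,90],[0,0,0]],
    [0,[0,0,90],[0,0,0]]
  ]
}}

```text
clock: 25.42
tcp_pos: [0.46, 0.3148, 0.123]
orientation: [2.219, 2.223, -0.011]
contact_force: [-0.3, 0.3, -0.8]
grip_width: 0.0162
```

```bash
python3 - <<'E'
from h import *
o=r.get_obs(); t=o['tcp_pos']; print(np.round(t,4),np.round(R.from_rotvec(o['orientation']).as_matrix(),3).tolist(),o['clock'])
p,d=snap('scene','sc4'); W=world('scene',d)
P=W[(d>0)&(np.hypot(W[...,0]-t[0],W[...,1]-t[1])<.09)&(W[...,2]<.018)&(W[...,2]>.01)]; print('rim',P.min(0),P.max(0))
for a in np.arange(.015,.12,.015):
    P=W[(d>0)&(np.hypot(W[...,0]-t[0],W[...,1]-t[1])<.03)&(W[...,2]>a)&(W[...,2]<a+.015)]; print(round(a,3),len(P),np.round(P.mean(0),4) if len(P) else '',np.round(P.min(0),4) if len(P) else '')
b,e=snap('top','top1'); cv2.imwrite('pics/c5.png',np.hstack([cv2.resize(p[220:350,370:480],(440,520)),cv2.resize(b[170:260,225:315],(360,520))])[:,:,::-1])
E
```

```text
[0.46   0.3148 0.123 ] [[-0.002, 1.0, -0.005], [1.0, 0.002, -0.005], [-0.005, -0.005, -1.0]] 25.425
rim [0.40281677 0.26042949 0.01002582] [0.51259518 0.3698154  0.01793174]
0.015 33 [0.4679 0.3128 0.0261] [0.4573 0.2989 0.02  ]
0.03 59 [0.4685 0.3136 0.0372] [0.4587 0.2998 0.0302]
0.045 97 [0.4657 0.3134 0.0516] [0.4517 0.2995 0.0451]
0.06 49 [0.4656 0.3129 0.068 ] [0.457  0.303  0.0602]
0.075 51 [0.4655 0.3134 0.0831] [0.4566 0.3042 0.075 ]
0.09 45 [0.4659 0.3129 0.0976] [0.4606 0.3035 0.0909]
0.105 29 [0.4666 0.3122 0.1088] [0.4624 0.3041 0.1052]
```

View pics/c5.png

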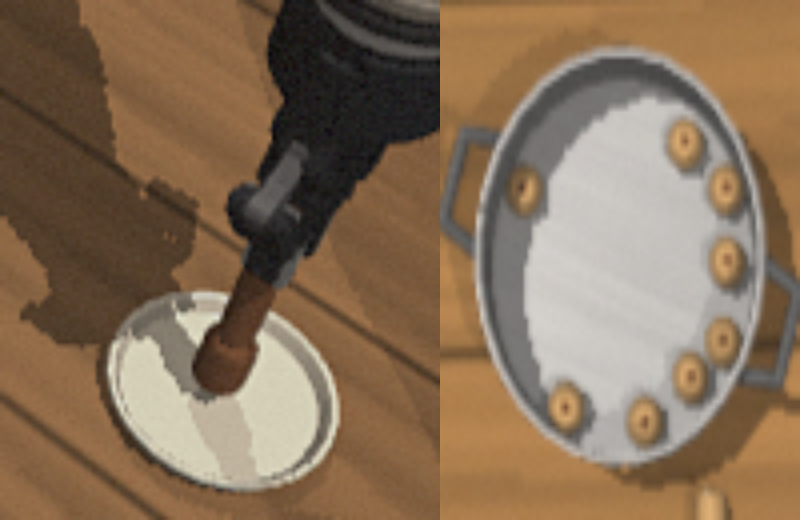

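All eight beads are in the pan: one at left, one at lower left, six along the right and bottom, enough to carry the disc all round. The rod hangs upright well inside the dish rim. Setting it down and letting go.

Call:
{"method": "play_rows", "body": {
  "deltas": [
    [0,[0,0,6],[0,0,0]],
    [0,[0,0,11],[0,0,0]],
    [0,[0,0,14.5],[0,0,0]],
    [0,[0,0,15],[0,0,0]],
    [0,[0,0,15],[0,0,0]]
  ]
}}

```text
clock: 26.15
tcp_pos: [0.4603, 0.3159, 0.109]
orientation: [2.218, 2.224, -0.007]
contact_force: [-0.1, 0.1, -0.9]
grip_width: 0.0162
```

Call:
{"method": "play_rows", "body": {
  "deltas": [
    [30,[0,0,0],[0,0,0]],
    [50,[0,0,0],[0,0,0]],
    [85,[0,0,0],[0,0,0]],
    [85,[0,0,0],[0,0,0]],
    [85,[0,0,0],[0,0,0]],
    [85,[0,0,0],[0,0,0]],
    [85,[0,0,0],[0,0,0]]
  ]
}}

```text
clock: 27.02
tcp_pos: [0.4603, 0.3159, 0.109]
orientation: [2.218, 2.224, -0.007]
contact_force: [0.1, -0.8, -0.6]
grip_width: 0.0849
```

```bash
python3 - <<'E'
from h import *
o=r.get_obs(); t=o['tcp_pos']; print(np.round(t,4),np.round(o['contact_force'],1),o['clock'])
p,d=snap('scene','sc5'); W=world('scene',d)
for a in np.arange(.015,.18,.015):
    P=W[(d>0)&(np.hypot(W[...,0]-.46,W[...,1]-.311)<.025)&(W[...,2]>a)&(W[...,2]<a+.015)]; print(round(a,3),len(P),np.round(P.mean(0),4) if len(P) else '')
E
```

```text
[0.4603 0.3159 0.109 ] [ 0.1 -0.8 -0.6] 27.025
0.015 66 [0.4694 0.3151 0.0229]
0.03 88 [0.4663 0.3141 0.0364]
0.045 48 [0.4662 0.3137 0.052 ]
0.06 30 [0.466  0.3164 0.0655]
0.075 13 [0.4628 0.3203 0.0825]
0.09 12 [0.4627 0.3202 0.0977]
0.105 8 [0.4623 0.3205 0.112 ]
0.12 6 [0.4605 0.3208 0.1238]
0.135 0 
0.15 17 [0.4642 0.3182 0.1606]
0.165 2 [0.467  0.3151 0.1663]
```

The rod stands free, with its top at 0.165. Rising and moving over the weight.

Call:
{"method": "play_rows", "body": {
  "deltas": [
    [85,[0,0,-30],[0,0,0]],
    [85,[0,0,-75],[0,0,0]],
    [85,[0,0,-120],[0,0,0]],
    [85,[0,0,-130],[0,0,0]],
    [85,[0,0,-130],[0,0,0]]
  ]
}}

```text
clock: 27.7
tcp_pos: [0.4607, 0.3164, 0.2392]
orientation: [2.218, 2.225, -0.006]
contact_force: [0.3, 0.2, -0.1]
grip_width: 0.0849
```

Call:
{"method": "play_rows", "body": {
  "deltas": [
    [85,[-30,3,0],[0,0,0]],
    [85,[-75,6,0],[0,0,0]],
    [85,[-125,10,0],[0,0,0]],
    [85,[-175,14,0],[0,0,0]],
    [85,[-220,18,0],[0,0,0]],
    [85,[-265,22,0],[0,0,0]],
    [85,[-310,25,0],[0,0,0]],
    [85,[-330,27,0],[0,0,0]]
  ]
}}

```text
clock: 28.7
tcp_pos: [0.4874, -0.0164, 0.2384]
orientation: [-2.221, -2.22, 0.011]
contact_force: [0.1, 0.5, 0.4]
grip_width: 0.085
```

Call:
{"method": "play_rows", "body": {
  "deltas": [
    [85,[-40,3,0],[0,0,0.11]],
    [85,[-85,7,0],[0,0,0.25]],
    [85,[-130,11,0],[0,0,0.39]],
    [85,[-175,14,0],[0,0,0.53]],
    [85,[-220,18,0],[0,0,0.67]],
    [85,[-265,22,0],[0,0,0.8]],
    [85,[-300,25,0],[0,0,0.89]],
    [85,[-305,25,0],[0,0,0.89]]
  ]
}}

```text
clock: 29.7
tcp_pos: [0.5105, -0.3238, 0.2376]
orientation: [2.962, 1.041, -0.016]
contact_force: [0.1, -0.1, -0.2]
grip_width: 0.0847
```

Call:
{"method": "play_rows", "body": {
  "deltas": [
    [85,[0,0,0],[0,0,0]],
    [85,[0,0,0],[0,0,0]]
  ]
}}

```text
clock: 29.95
tcp_pos: [0.5103, -0.3224, 0.2367]
orientation: [2.963, 1.044, -0.018]
contact_force: [1.0, 1.0, 0.1]
grip_width: 0.085
```

```bash
python3 - <<'E'
from h import *
o=r.get_obs(); T=np.eye(4); T[:3,:3]=R.from_rotvec(o['orientation']).as_matrix(); T[:3,3]=t=o['tcp_pos']; M=T[:3,:3]
print(np.round(t,4),np.round(M,3).tolist(),np.round(o['joints'],2),o['clock'])
p,d=snap('wrist','wr1'); W=world('wrist',d,T@np.array(r.camera_model('wrist')['T_tool_cam']))
F=W[(d>0)&(np.hypot(W[...,0]-.512,W[...,1]+.322)<.06)&(W[...,2]>.071)&(W[...,2]<.08)]
print(len(F),F.mean(0),cv2.minAreaRect((F[:,:2]*1000).astype(np.float32)))
ax=np.linalg.svd(F[:,:2]-F[:,:2].mean(0),full_matrices=False)[2][0]; print('fin deg',np.degrees(np.arctan2(ax[1],ax[0])),'tool y deg',np.degrees(np.arctan2(M[1,1],M[0,1])))
c=np.array([*np.array(cv2.minAreaRect((F[:,:2]*1000).astype(np.float32))[0])/1000, .010+.042-.0187]); print('tool delta mm',np.round(1000*M.T@(c-t),1))
b,e=snap('scene','sc6')
E
```

```text
[ 0.5103 -0.3224  0.2367] [[0.779, 0.627, -0.011], [0.627, -0.779, -0.004], [-0.011, -0.004, -1.0]] [-0.16  0.47  0.85  1.76 -0.38  1.1  -0.08] 29.95
1356 [ 0.51403906 -0.32460162  0.0750168 ] ((513.1629638671875, -325.5997619628906), (69.03042602539062, 15.328167915344238), 38.567420959472656)
fin deg -141.4527715539337 tool y deg -51.185379720613206
tool delta mm [  2.4   5.1 203.4]
```

View pics/wr1.png

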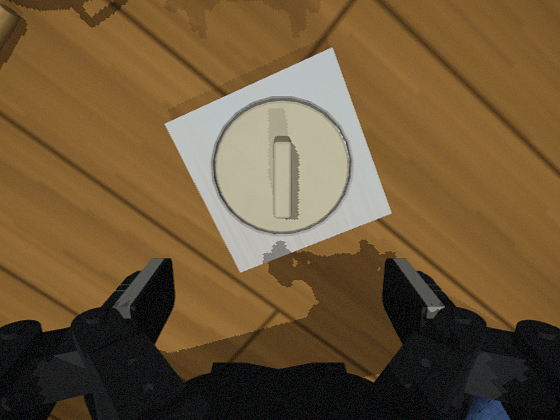

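The fin centre measures (0.513, -0.3245) at 38.6°, showing at px (283,178), and its top is at 0.075 as expected. Going down to grip it.

Call:
{"method": "play_rows", "body": {
  "deltas": [
    [85,[2,4,40],[0,0,0]],
    [85,[2,4,90],[0,0,0]],
    [85,[2,4,140],[0,0,0]],
    [85,[2,4,175],[0,0,0]],
    [85,[2,4,195],[0,0,0]],
    [85,[2,4,202],[0,0,0]],
    [85,[2,4,202],[0,0,0]],
    [85,[2,4,202],[0,0,0]]
  ]
}}

```text
clock: 31.05
tcp_pos: [0.5137, -0.3257, 0.0367]
orientation: [2.96, 1.044, -0.014]
contact_force: [0.2, 0.1, -0.6]
grip_width: 0.0847
```

Call:
{"method": "play_rows", "body": {
  "deltas": [
    [0,[0,0,0],[0,0,0]],
    [0,[0,0,0],[0,0,0]],
    [0,[0,0,0],[0,0,0]],
    [0,[0,0,0],[0,0,0]],
    [0,[0,0,0],[0,0,0]],
    [0,[0,0,0],[0,0,0]],
    [0,[0,0,0],[0,0,0]]
  ],
  "squeeze": 80
}}

```text
clock: 31.92
tcp_pos: [0.5138, -0.3257, 0.0368]
orientation: [2.961, 1.043, -0.013]
contact_force: [-1.3, 0.8, 4.7]
grip_width: 0.0149
```

Call:
{"method": "play_rows", "body": {
  "deltas": [
    [0,[0,0,-5],[0,0,0]],
    [0,[0,0,-12],[0,0,0]],
    [0,[0,0,-20],[0,0,0]],
    [0,[0,0,-30],[0,0,0]],
    [0,[0,0,-30],[0,0,0]],
    [0,[0,0,-30],[0,0,0]]
  ]
}}

```text
clock: 32.67
tcp_pos: [0.514, -0.3254, 0.0668]
orientation: [2.961, 1.044, -0.013]
contact_force: [-0.2, 0.4, -3.4]
grip_width: 0.015
```

Lifted, and the force reads about 3.4 N. Raising further and carrying it over the pan.

Call:
{"method": "play_rows", "body": {
  "deltas": [
    [0,[0,0,-20],[0,0,0]],
    [0,[0,0,-45],[0,0,0]],
    [0,[0,0,-70],[0,0,0]],
    [0,[0,0,-85],[0,0,0]],
    [0,[0,0,-90],[0,0,0]],
    [0,[0,0,-90],[0,0,0]]
  ]
}}

```text
clock: 33.42
tcp_pos: [0.5146, -0.3247, 0.1567]
orientation: [2.961, 1.044, -0.013]
contact_force: [-0.6, -0.4, -3.3]
grip_width: 0.0151
```

Call:
{"method": "play_rows", "body": {
  "deltas": [
    [0,[8,-7,0],[0,0,0]],
    [0,[24,-22,0],[0,0,0]],
    [0,[45,-41,0],[0,0,0]],
    [0,[66,-60,0],[0,0,0]],
    [0,[88,-79,0],[0,0,0]],
    [0,[108,-97,0],[0,0,0]],
    [0,[124,-111,0],[0,0,0]],
    [0,[131,-118,0],[0,0,0]]
  ]
}}

```text
clock: 34.42
tcp_pos: [0.5425, -0.1483, 0.1549]
orientation: [2.961, 1.048, -0.015]
contact_force: [0.1, 0.1, -3.3]
grip_width: 0.015
```

Call:
{"method": "play_rows", "body": {
  "deltas": [
    [0,[15,-14,0],[0,0,0]],
    [0,[38,-34,0],[0,0,0]],
    [0,[60,-54,0],[0,0,0]],
    [0,[82,-74,0],[0,0,0]],
    [0,[104,-94,0],[0,0,0]],
    [0,[122,-110,0],[0,0,0]],
    [0,[131,-118,0],[0,0,0]],
    [0,[131,-118,0],[0,0,0]]
  ]
}}

```text
clock: 35.42
tcp_pos: [0.5699, 0.026, 0.1537]
orientation: [2.96, 1.05, -0.016]
contact_force: [-0.7, 0.4, -2.3]
grip_width: 0.0151
```

Call:
{"method": "play_rows", "body": {
  "deltas": [
    [0,[0,0,0],[0,0,0]],
    [0,[0,0,0],[0,0,0]],
    [0,[0,0,0],[0,0,0]]
  ]
}}

```text
clock: 35.8
tcp_pos: [0.5699, 0.0252, 0.1538]
orientation: [2.96, 1.048, -0.016]
contact_force: [-0.9, 0.4, -2.9]
grip_width: 0.0152
```

```bash
python3 - <<'E'
from h import *
o=r.get_obs(); t=o['tcp_pos']; M=R.from_rotvec(o['orientation']).as_matrix(); print(np.round(t,4),np.round(M,3).tolist(),np.round(o['contact_force'],1),o['clock'])
p,d=snap('scene','sc7'); W=world('scene',d)
P=W[(d>0)&(np.hypot(W[...,0]-t[0],W[...,1]-t[1])<.1)&(W[...,2]>.115)&(W[...,2]<.15)]
print(len(P),P.min(0),P.max(0),P.mean(0))
Q=P[(P[:,2]>.138)]; A=np.c_[2*Q[:,:2],np.ones(len(Q))]
n=np.linalg.svd(Q-Q.mean(0),full_matrices=False)[2][2]; print('normal',n, Q.min(0),Q.max(0))
cv2.imwrite('pics/c7.png',cv2.resize(p[100:320,170:400],None,fx=2.5,fy=2.5,interpolation=2)[:,:,::-1])
E
```

```text
[0.5699 0.0252 0.1538] [[0.777, 0.629, -0.009], [0.629, -0.777, -0.004], [-0.01, -0.002, -1.0]] [-0.9  0.4 -2.9] 35.8
2321 [ 0.50079638 -0.04296119  0.12768574] [0.63690636 0.09311321 0.14986021] [0.58244149 0.03806387 0.14150689]
normal [-0.00438245 -0.00123275 -0.99998964] [ 0.50079638 -0.04296119  0.13804234] [0.63690636 0.09306094 0.14986021]
```

View pics/c7.png

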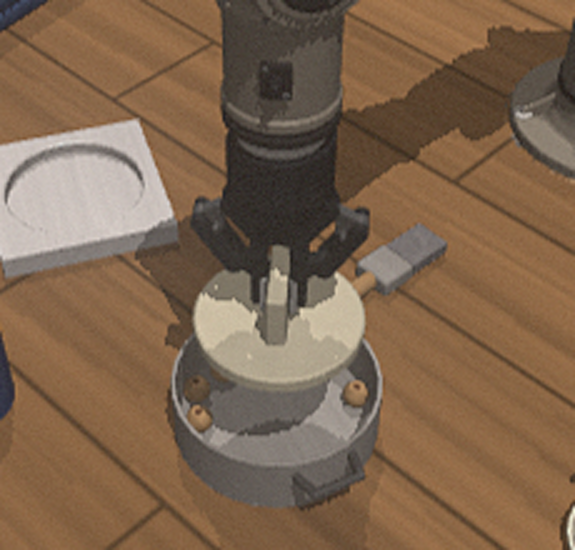

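The disc is level and centred at (0.569, 0.025) over the pan, showing at crop px (280,320), with the underside at 0.127. Lowering slowly.

Call:
{"method": "play_rows", "body": {
  "deltas": [
    [0,[0,0,15],[0,0,0]],
    [0,[0,0,33],[0,0,0]],
    [0,[0,0,52],[0,0,0]],
    [0,[0,0,68],[0,0,0]],
    [0,[0,0,80],[0,0,0]],
    [0,[0,0,89],[0,0,0]],
    [0,[0,0,93],[0,0,0]],
    [0,[0,0,93],[0,0,0]]
  ]
}}

```text
clock: 36.85
tcp_pos: [0.5691, 0.0251, 0.0608]
orientation: [2.96, 1.048, -0.016]
contact_force: [-0.1, -0.8, -3.3]
grip_width: 0.0153
```

Call:
{"method": "play_rows", "body": {
  "deltas": [
    [0,[0,0,2],[0,0,0]],
    [0,[0,0,4],[0,0,0]],
    [0,[0,0,6],[0,0,0]],
    [0,[0,0,7],[0,0,0]],
    [0,[0,0,7],[0,0,0]]
  ]
}}

```text
clock: 37.48
tcp_pos: [0.569, 0.025, 0.0537]
orientation: [2.96, 1.048, -0.016]
contact_force: [-0.6, -0.2, -3.6]
grip_width: 0.0153
```

Not quite touching yet, so I'll lower in 1 mm steps.

Call:
{"method": "play_rows", "body": {
  "deltas": [
    [0,[0,0,0.5],[0,0,0]],
    [0,[0,0,1],[0,0,0]],
    [0,[0,0,1.5],[0,0,0]],
    [0,[0,0,1.5],[0,0,0]]
  ]
}}

```text
clock: 37.98
tcp_pos: [0.569, 0.025, 0.0521]
orientation: [2.96, 1.048, -0.016]
contact_force: [-0.2, -1.4, -3.0]
grip_width: 0.0156
```

Call:
{"method": "play_rows", "body": {
  "deltas": [
    [0,[0,0,0.5],[0,0,0]],
    [0,[0,0,1],[0,0,0]],
    [0,[0,0,1],[0,0,0]]
  ]
}}

```text
clock: 38.35
tcp_pos: [0.5692, 0.025, 0.0518]
orientation: [2.961, 1.048, -0.015]
contact_force: [-2.2, 0.4, 4.7]
grip_width: 0.0153
```

The force has changed from -3 to +4.7 N, so the disc is resting on the beads. Releasing, then rising.

Call:
{"method": "play_rows", "body": {
  "deltas": [
    [22,[0,0,0],[0,0,0]],
    [35,[0,0,0],[0,0,0]],
    [50,[0,0,0],[0,0,0]],
    [50,[0,0,0],[0,0,0]],
    [50,[0,0,0],[0,0,0]]
  ]
}}

```text
clock: 38.98
tcp_pos: [0.5692, 0.025, 0.0517]
orientation: [2.961, 1.048, -0.015]
contact_force: [-0.5, -0.1, -0.2]
grip_width: 0.0499
```

Call:
{"method": "play_rows", "body": {
  "deltas": [
    [50,[0,0,-15],[0,0,0]],
    [50,[0,0,-45],[0,0,0]],
    [50,[0,0,-90],[0,0,0]],
    [50,[0,0,-135],[0,0,0]],
    [50,[0,0,-170],[0,0,0]],
    [50,[0,0,-180],[0,0,0]],
    [50,[0,0,-180],[0,0,0]]
  ]
}}

```text
clock: 39.85
tcp_pos: [0.5708, 0.0258, 0.2322]
orientation: [2.961, 1.048, -0.013]
contact_force: [0.5, 0.7, -0.1]
grip_width: 0.0504
```

```bash
python3 - <<'E'
from h import *
o=r.get_obs(); print(np.round(o['tcp_pos'],3),o['clock'])
p,d=snap('scene','sc8'); W=world('scene',d); c=np.array([.569,.0245])
q=np.hypot(W[...,0]-c[0],W[...,1]-c[1]); P=W[(d>0)&(q<.066)&(W[...,2]>.03)&(W[...,2]<.055)]
n=np.linalg.svd(P-P.mean(0),full_matrices=False)[2][2]; print(len(P),'disc n',n,'z med',np.median(P[:,2]),P.min(0),P.max(0))
F=W[(d>0)&(q<.06)&(W[...,2]>.07)&(W[...,2]<.12)]; F=F[F[:,2]>np.percentile(F[:,2],98)-.006]; print('fin top',F.mean(0),F.max(0))
for a in(.03,.06,.09,.12,.15):
    Q=W[(d>0)&(np.hypot(W[...,0]-.46,W[...,1]-.311)<.03)&(W[...,2]>a)&(W[...,2]<a+.015)]; print(a,np.round(Q.mean(0),4))
cv2.imwrite('pics/c8.png',cv2.resize(p[150:390,110:480],None,fx=2,fy=2,interpolation=2)[:,:,::-1])
E
```

```text
[0.571 0.026 0.232] 39.85
2138 disc n [-7.93560943e-04  5.65536602e-04 -9.99999525e-01] z med 0.040457126042137866 [ 0.50368953 -0.04057649  0.03101061] [0.63481478 0.08969888 0.05495149]
fin top [0.56951199 0.02659295 0.09009728] [0.59772462 0.0499894  0.09462491]
0.03 [0.4666 0.3143 0.0367]
0.06 [0.4664 0.3139 0.068 ]
0.09 [0.4663 0.314  0.0974]
0.12 [0.4665 0.3141 0.1273]
0.15 [0.4637 0.3138 0.1596]
```

View pics/c8.png

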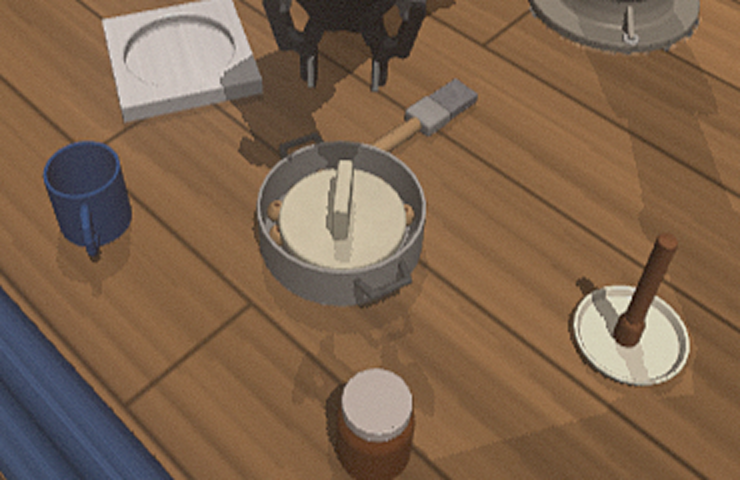

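The weight lies level, fin up and centred at crop px (342,215). The rod is upright in its dish at (640,320). Jar, mug and brush are undisturbed. Handing in.

```bash
python3 -c "
from bench import r
print(r.hand_in()); print(r.get_obs()['clock'])"
```

```text
the job is handed in; nothing more can be done
None
the job is handed in; nothing more can be done
```

The job is done and handed in at about 40 s on the clock, out of 72 s allowed.

- **Stirring:** I put the rod's foot down in the gap and stirred about 3⅓ turns anticlockwise. The foot was 42 mm from the pan's centre and about 8 mm above its floor. I then stood the rod upright in its dish again and let it go.
- **Weight:** I lifted the cast weight out of the mould and lowered it in small steps until the force showed it resting on the beads, then released it.

**Last checks:**
- The weight lies level and fin up, within about 2 mm of the pan's centre. Its underside is about 20 mm above the pan floor.
- The rod stands vertical about 4 mm from the dish's centre.
- All eight beads were in the pan before the weight went in. Most of them are now hidden under it, so I could not count them again.
- The jar, mug and brush look undisturbed in the last picture; I did not measure their positions.
- The arm was clear of everything when I handed in. No check failed or disagreed.

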